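Wipe brass chips off a fixture plate

TASK

Take the scraper block with the orange handle and wipe both brass chips off the dark fixture plate into the catch tray at its end, touching the chips only with the scraper. Then stand the scraper upright on the table again, clear of the plate and tray.

Things in the scene. Friction and masses are not known exactly. Their poses are not given: they have to be found in the camera images.
- scraper_handle (a point): Middle of the scraper's orange handle, 47 mm above its underside. Loose 0.2 kg block standing on the table: grey, black-soled foot, 30 (x) x 90 (y) x 22 mm; centred on it the upright handle, 22 (x) x 56 (y) mm, from 22 to 72 mm above the underside. z up; it wipes along x, either way. Its place is swapped at random with a blue block of steel hex bits, not needed.
- station: Fixed plate and tray. Origin at table height under the plate's centre; z up, x towards the tray. Dark flat plate: top 18 mm above the table, x -70 to 70, y -55 to 55 mm, no rim. Open aluminium tray at its +x end: x 70 to 139 mm, same width, floor 3 mm above the table, 4 mm walls 13 mm high on the other three sides (5 mm below the plate's top); what is pushed over the edge drops in.
- chip_a: Loose brass chip (saw offcut), 14 x 12 x 8 mm, 11 g; origin at its centre. It starts flat on the plate, 12 to 30 mm from the plate's centre line on the -y side, x between -20 and 40 mm in the station's frame.
- chip_b: A second brass chip, the same as chip_a, on the +y side of the plate's centre line, x in the same range.
Things that resemble listed ones, but are neither listed nor needed, are in the scene too. There is more than one size of the part that bears scraper_handle; the job needs the smaller.

How it is judged:
By the outcome, as a careful person would: the job done as asked, in the order asked, and still so for the second after the job is handed in, with the robot touching nothing.
It also fails if it takes over 53 s, if anything falls off the work surface, if the arm or the gripper's body presses on something with over 40 N, if the wrist force passes 120 N, or if a joint passes its speed limit or range.

ROBOT

A 7-joint arm with a two-finger parallel gripper is mounted at the origin on a cart in front of the work surface, level with it; the furniture and walls round the work are solid. World frame = base frame: x ahead of the robot, y to its left, z up, the work surface at z = 0. Lengths are in m, angles in rad, forces in N, time in s.
With the tool pointing down it reaches from about 0.4 to 0.925 m from the base axis. Payload 4.1 kg.
Tool frame: the origin (TCP) lies on the centre line of the jaws, within the pads' length; the fingertips stand 25 mm ahead of it and the grasp point (between the pads) lies 6 mm ahead of it; x points along the fingers, y is the direction in which the jaws open and shut, and the axes are right-handed (so a half turn about x gives the same grasp; the last joint's range is limited). The gripper opens to 85 mm and grips with 20 to 120 N. Pads are 22 mm wide; open, the fingers measure 114 mm over their backs; the gripper's body (76 mm by 85 mm) begins 54 mm behind the grasp point. The pads swing forward as they close: fully open they stand 13 mm farther back than shut.
Start: joints at [1.171, 0.398, 0.045, 1.537, -0.019, 1.207, -0.051], TCP at [0.193, -0.621, 0.256] pointing down, gripper open.
Joint ranges: [-2.82, 2.82], [-0.49, 2.23], [-1.37, 1.46], [0, 2.46], [-1.36, 4.5], [0.23, 2], [-2.94, 2.94]. Speed limits (rad/s): [2.57, 2.57, 3.14, 3.14, 3.14, 3.14, 3.14].

INTERFACE

Orientations are given as a unit quaternion [w, x, y, z].
In Python, from cell import r gives the robot as it stands. The module is installed in compiled form; this text tells all that it offers.
- The arm moves only by the shell command python3 -m crank 'ROWS' [FORCE]. ROWS is JSON, a list of rows, each an object of numbers: "claw": the closure in counts, from 0 (fully open) to 255 (shut); "x", "y", "z": the shift along the tool's x, y, z in units of 0.5 m (1.0 is 0.5 m); "ax", "ay", "az": the turn, a rotation vector about the tool's x, y, z in units of pi rad (1.0 is pi rad). In form: [{"claw": .., "x": .., "y": .., "z": .., "ax": .., "ay": .., "az": ..}, ...]. A call has 1 to 20 rows; each row is the pose to reach, as a shift and turn from the pose measured when the call began, along the tool's axes at that moment, turning the shorter way round; what a row does not reach only later rows make up. A row lasts 1/12 s, in which the tool goes at most 41.7 mm and 7.16 degrees, less where a joint would pass 70% of its speed; a pose out of reach is approached as far as the arm can. A call with a number of a shift or a turn outside -1 to 1 is refused whole. A call with a gripper value outside its range is refused whole. The fingers move at their own pace and stop on an object; FORCE is the grip in N (left out, the last holds). Time passes only in rows, so rows that repeat a pose let the fingers close. It gives the time, the measured TCP pose, the force and the opening at its end, in the units of the state.
- r.get_state(): the state, without advancing time (a new reading comes with each control period).
- r.snapshot(name): name is "side" or "top"; returns a dict with "img" (384x512x3 uint8, blue, green, red), "intrinsics" (3x3 intrinsics, pixels), "rvec" (rotation vector, rad) and "tvec" (3), from world to camera coordinates, as OpenCV has them. Camera axes: x right, y down, z forward; pixel columns grow to the right and rows downward; lengths in m; the calibration is good to about 2 mm. A picture is of the moment at which its call begins. There is no depth.
- r.close_job(): hands the job in, once; it reports no verdict.
The state is a dict: "clock": time; "qpos": joint angles; "joint_vel": joint speeds; "effort": joint torques, N m; "tcp_pos": TCP position; "orientation": TCP orientation; "contact_force": force on the tool from outside, world axes, zero at the start; "wrist_torque": the same for the moment, N m; "opening": opening from 0.0 (shut) to 1.0 (fully open).
Only numpy, scipy, OpenCV 4.12 (cv2) and the standard library are available. Lean on these libraries where they do the work, as an engineer would, in place of code of your own. Each camera call takes 0.05 s, during which the arm holds its last target.

## Working session

There is one attempt and no reset: what is moved stays moved. The work goes in short steps, Python scripts to look and compute and a shell command to move; the robot and the scene stay as the last step left them, time stands still between calls to the robot, and variables do not carry over. Pictures are saved under pics/ and viewed, and the job is handed in when it is done.

```bash
mkdir -p pics
python3 - <<'E'
from cell import r
import cv2
s=r.get_state();print(s)
for n in("side","top"):
    d=r.snapshot(n);cv2.imwrite(f"pics/{n}0.png",d["img"]);print(n,d["intrinsics"],d["rvec"],d["tvec"])
E
```

```text
{'clock': 0.0, 'qpos': array([ 1.17100029,  0.399231  ,  0.04502411,  1.53790634, -0.01871819,
        1.20693242, -0.05069289]), 'joint_vel': array([-0.00069391,  0.00045726,  0.00110798,  0.00046977, -0.00120579,
       -0.00089354,  0.00136923]), 'effort': array([-7.62001764e-04, -4.75122821e+01,  1.36434853e+00, -2.54220825e+01,
        1.15896470e-02,  9.46022541e-03,  9.34652462e-06]), 'tcp_pos': array([ 0.19243479, -0.62022322,  0.25522632]), 'orientation': array([-0.10527849, -0.69896658, -0.10670014,  0.69926908]), 'contact_force': array([ 0.15874874, -0.12890057, -0.27288968]), 'wrist_torque': array([-0.01540797, -0.03366393,  0.01983692]), 'opening': 0.999750601067519}
side [[419.10524582   0.         255.59866238]
 [  0.         419.10524582 191.57321931]
 [  0.           0.           1.        ]] [ 1.14503889  2.39488839 -0.98117349] [ 0.47982942 -0.1552745   1.07699391]
top [[373.99404015   0.         260.11472665]
 [  0.         373.99404015 187.0807512 ]
 [  0.           0.           1.        ]] [ 2.22789273 -2.16654622  0.12130966] [-0.2439065   0.54648464  0.8569576 ]
```

View pics/side0.png

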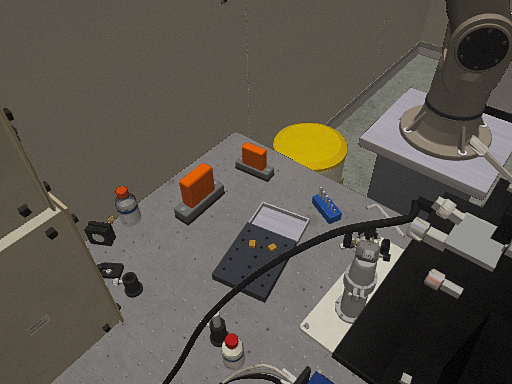

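View pics/top0.png

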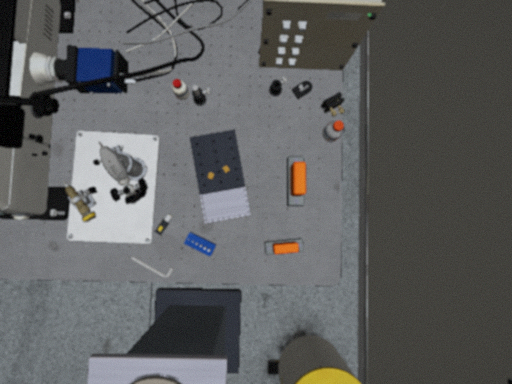

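```bash
cat > h.py <<'E'
import numpy as np,cv2
from cell import r
from scipy.spatial.transform import Rotation as R
def proj(d,P): return cv2.projectPoints(np.float64(P).reshape(-1,3),d["rvec"],d["tvec"],d["intrinsics"],None)[0].reshape(-1,2)
def ray(d,uv,z):
    M=cv2.Rodrigues(d["rvec"])[0];c=-M.T@np.ravel(d["tvec"])
    uv=np.float64(uv).reshape(-1,2);v=(M.T@np.linalg.inv(d["intrinsics"])@np.c_[uv,np.ones(len(uv))].T).T
    return c+v*((z-c[2])/v[:,2])[:,None]
def rot(s): q=s["orientation"];return R.from_quat([q[1],q[2],q[3],q[0]]).as_matrix()
def tocmd(s,p,yaw=None):
    """p target TCP; yaw: desired direction angle of tool y in world (mod pi), tool down."""
    M=rot(s);sh=M.T@(np.array(p)-s["tcp_pos"])/0.5
    out=[sh.round(4)]
    if yaw is not None:
        best=None
        for k in(0,np.pi):
            y=np.array([np.cos(yaw+k),np.sin(yaw+k),0]);x=np.array([0,0,-1.]);T=np.c_[x,y,np.cross(x,y)]
            rv=R.from_matrix(M.T@T).as_rotvec()
            if best is None or np.linalg.norm(rv)<np.linalg.norm(best):best=rv
        out.append((best/np.pi).round(4))
    return out
E
python3 - <<'E'
from h import *
t=r.snapshot("top");s=r.snapshot("side")
print("base/tcp/ (.5,0)",proj(t,[[0,0,0],[.193,-.621,.256],[.5,0,0]]),proj(s,[[0,0,0],[.193,-.621,.256],[.5,0,0]]))
st=r.get_state();print(rot(st).round(3))
for d,n in((t,"top"),(s,"side")):
    h=cv2.cvtColor(d["img"],cv2.COLOR_BGR2HSV)
    for nm,lo,hi in(("orange",(3,180,120),(14,255,255)),("brass",(15,150,110),(24,255,255)),("blue",(105,130,60),(125,255,255))):
        m=cv2.inRange(h,lo,hi);c,_=cv2.findContours(m,0,2)
        for k in c:
            if cv2.contourArea(k)>8:
                print(n,nm,cv2.contourArea(k),[np.round(a,1) for a in cv2.minAreaRect(k)])
for n,d,x,y,w,hh in(("t1",t,265,150,60,110),("t2",t,180,120,80,110),("s1",s,160,130,130,100),("s2",s,200,195,120,110)):
    cv2.imwrite(f"pics/{n}.png",cv2.resize(d["img"][y:y+hh,x:x+w],None,fx=5,fy=5,interpolation=cv2.INTER_CUBIC))
E
```

```text
base/tcp/ (.5,0) [[153.66888081 425.57796275]
 [489.42850202 394.19377271]
 [163.84580473 207.19380171]] [[442.32119209 131.14914566]
 [205.85071312  -5.23730124]
 [340.23290202 256.59749104]]
[[-0.     0.296 -0.955]
 [ 0.001 -0.955 -0.296]
 [-1.    -0.001  0.   ]]
top orange 192.0 [array([285.2, 247.6]), array([ 9.4, 24.1]), np.float64(84.8)]
top orange 346.5 [array([299., 178.]), array([32., 12.]), np.float64(90.0)]
top orange 50.5 [array([338., 125.]), array([8., 8.]), np.float64(90.0)]
top brass 19.0 [array([325.3, 370.9]), array([8.2, 7.6]), np.float64(71.6)]
top brass 13.0 [array([210.5, 175.5]), array([4.2, 4.2]), np.float64(45.0)]
top brass 13.5 [array([225.8, 168.6]), array([5.4, 3.6]), np.float64(63.4)]
top blue 338.0 [array([199.4, 243.7]), array([29.1, 12.5]), np.float64(26.6)]
top blue 1013.0 [array([93.9, 65. ]), array([34.9, 34. ]), np.float64(3.6)]
side orange 56.5 [array([121. , 189.5]), array([ 7., 10.]), np.float64(90.0)]
side orange 311.5 [array([194.9, 174.9]), array([10.9, 33.9]), np.float64(52.1)]
side orange 134.0 [array([253.6, 148.2]), array([23.2,  7.1]), np.float64(21.8)]
side brass 27.5 [array([271.8, 246.3]), array([5.7, 6.4]), np.float64(45.0)]
side brass 25.0 [array([251.5, 243.5]), array([7., 5.]), np.float64(90.0)]
side brass 314.0 [array([328.2, 147.8]), array([36.1, 47.9]), np.float64(4.4)]
side brass 82.0 [array([285.9, 132.8]), array([10.9, 39.6]), np.float64(46.2)]
side blue 143.5 [array([319.5, 377. ]), array([25., 12.]), np.float64(-0.0)]
side blue 384.5 [array([326.3, 207.3]), array([34.2, 16.4]), np.float64(51.3)]
```

Run:
```python
import cv2,numpy as np
a=cv2.imread("pics/t1.png");b=cv2.imread("pics/t2.png");
cv2.imwrite("pics/t12.png",np.hstack([a,b]))
```

```text
(no output)
```

View pics/t12.png

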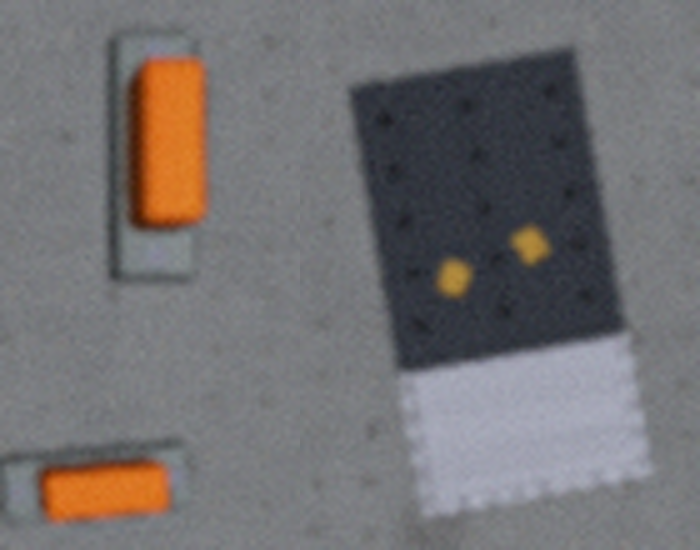

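View pics/s1.png

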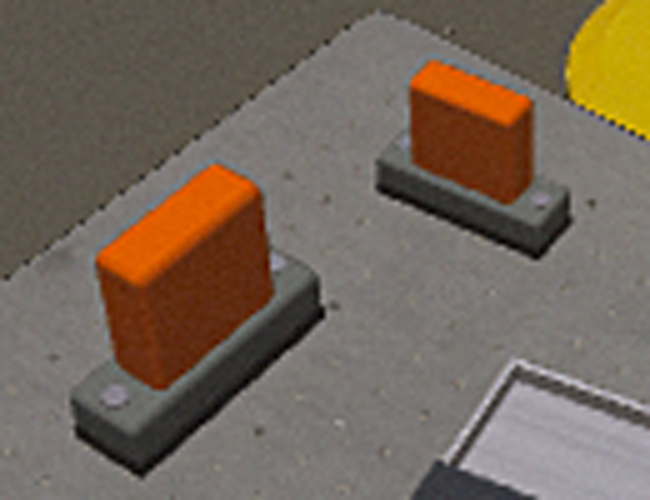

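View pics/s2.png

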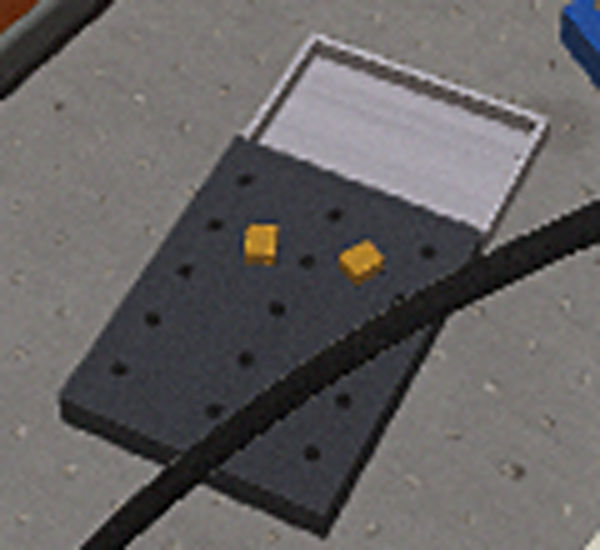

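```bash
cat > m.py <<'E'
from h import *
def rect(d,lo,hi,box,z,minA=5):
    x,y,w,h=box;im=cv2.resize(d["img"][y:y+h,x:x+w],None,fx=4,fy=4,interpolation=cv2.INTER_CUBIC)
    m=cv2.inRange(cv2.cvtColor(im,cv2.COLOR_BGR2HSV),lo,hi)
    m=cv2.morphologyEx(m,cv2.MORPH_CLOSE,np.ones((9,9)))
    out=[]
    for k in cv2.findContours(m,0,2)[0]:
        if cv2.contourArea(k)/16>minA:
            q=cv2.boxPoints(cv2.minAreaRect(k));uv=(q+.5)/4-.5+[x,y]
            P=ray(d,uv,z);out.append((P.mean(0),P))
    return out
def show(n,o):
    for c,P in o:
        e=P[1]-P[0],P[2]-P[1]
        L=[np.linalg.norm(a) for a in e];a=e[int(L[1]>L[0])]
        print(n,c.round(4),"LxW",np.round(sorted(L),4),"long yaw deg",round(np.degrees(np.arctan2(a[1],a[0]))%180,1))
E
python3 - <<'E'
from m import *
t=r.snapshot("top");s=r.snapshot("side")
o=((3,180,120),(14,255,255))
print(t["img"][150,205],t["img"][150,260],t["img"][230,300])
show("small top",rect(t,*o,(262,232,45,30),.072));show("small side top",rect(s,(3,180,205),(14,255,255),(235,138,40,45),.072))
show("big top",rect(t,*o,(280,150,40,50),.1))
P=rect(t,(100,20,20),(130,160,90),(180,120,80,85),.018,500);show("plate",P);print(P[0][1].round(4))
b=((13,120,100),(26,255,255))
show("chip t",rect(t,*b,(195,150,50,45),.026));show("chip s",rect(s,*b,(235,230,50,30),.022))
show("bits",rect(t,(105,130,60),(125,255,255),(180,230,40,30),.02))
print("top of small, base foot corners by hand",ray(t,np.array([[5,460],[182,440],[188,498]])/5+[265,150],.022).round(4))
E
```

```text
[56 47 45] [127 122 120] [126 127 124]
small top [ 0.417  -0.2865  0.072 ] LxW [0.0212 0.0541] long yaw deg 96.8
small side top [ 0.4175 -0.2834  0.072 ] LxW [0.0207 0.0566] long yaw deg 96.2
big top [ 0.5693 -0.3099  0.1   ] LxW [0.0267 0.0708] long yaw deg 1.6
plate [ 0.6126 -0.1242  0.018 ] LxW [0.1104 0.1401] long yaw deg 11.7
[[ 0.6694 -0.0558  0.018 ]
 [ 0.6926 -0.1637  0.018 ]
 [ 0.5554 -0.1921  0.018 ]
 [ 0.5332 -0.0852  0.018 ]]
chip t [ 0.5776 -0.1108  0.026 ] LxW [0.0138 0.0156] long yaw deg 160.5
chip t [ 0.5945 -0.1463  0.026 ] LxW [0.0131 0.0155] long yaw deg 35.3
chip s [ 0.5762 -0.1085  0.022 ] LxW [0.0147 0.0165] long yaw deg 171.8
chip s [ 0.5948 -0.1432  0.022 ] LxW [0.0126 0.0189] long yaw deg 36.6
bits [ 0.4169 -0.091   0.02  ] LxW [0.0298 0.0684] long yaw deg 65.1
top of small, base foot corners by hand [[ 0.4248 -0.2459  0.022 ]
 [ 0.4361 -0.3289  0.022 ]
 [ 0.4092 -0.3323  0.022 ]]
```

Candidates: the large orange-handled scraper at top (298,180), and the small one at top (286,247) / side (254,156). The crops show the small one's handle as 56 x 21 mm against 71 x 27 mm for the large one, so (286,247) fits the description. The chips are at top (226,169) and (210,175).

Run:
```python
from h import *
s=r.get_state()
print(tocmd(s,[.4172,-.285,.20],np.radians(6.5)))
```

```text
[array([ 0.1122, -0.5079, -0.628 ]), array([-4.403e-01, -1.000e-04,  2.000e-04])]
```

```bash
python3 -m crank '[{"claw":0,"x":0.02,"y":-0.25,"z":-0.31,"ax":-0.22,"ay":0,"az":0},{"claw":0,"x":0.02,"y":-0.25,"z":-0.31,"ax":-0.22,"ay":0,"az":0},{"claw":0,"x":0.02,"y":-0.25,"z":-0.31,"ax":-0.22,"ay":0,"az":0},{"claw":0,"x":0.02,"y":-0.25,"z":-0.31,"ax":-0.22,"ay":0,"az":0},{"claw":0,"x":0.02,"y":-0.25,"z":-0.31,"ax":-0.22,"ay":0,"az":0},{"claw":0,"x":0.1122,"y":-0.508,"z":-0.628,"ax":-0.44,"ay":0,"az":0},{"claw":0,"x":0.1122,"y":-0.508,"z":-0.628,"ax":-0.44,"ay":0,"az":0},{"claw":0,"x":0.1122,"y":-0.508,"z":-0.628,"ax":-0.44,"ay":0,"az":0},{"claw":0,"x":0.1122,"y":-0.508,"z":-0.628,"ax":-0.44,"ay":0,"az":0},{"claw":0,"x":0.1122,"y":-0.508,"z":-0.628,"ax":-0.44,"ay":0,"az":0},{"claw":0,"x":0.1122,"y":-0.508,"z":-0.628,"ax":-0.44,"ay":0,"az":0},{"claw":0,"x":0.1122,"y":-0.508,"z":-0.628,"ax":-0.44,"ay":0,"az":0},{"claw":0,"x":0.1122,"y":-0.508,"z":-0.628,"ax":-0.44,"ay":0,"az":0},{"claw":0,"x":0.1122,"y":-0.508,"z":-0.628,"ax":-0.44,"ay":0,"az":0},{"claw":0,"x":0.1122,"y":-0.508,"z":-0.628,"ax":-0.44,"ay":0,"az":0},{"claw":0,"x":0.1122,"y":-0.508,"z":-0.628,"ax":-0.44,"ay":0,"az":0}]' 60
python3 - <<'E'
from h import *
s=r.get_state();print(rot(s).round(3),s["qpos"].round(2))
print(tocmd(s,[.4172,-.285,.053],np.radians(6.5)))
for n in("top","side"):cv2.imwrite(f"pics/{n}1.png",r.snapshot(n)["img"])
a=[cv2.imread(f"pics/{n}1.png") for n in("top","side")]
cv2.imwrite("pics/b1.png",cv2.resize(np.hstack(a),(800,300)))
E
```

```text
clock: 1.63
tcp_pos: [0.4165, -0.2863, 0.2002]
orientation: [0.526, 0.472, 0.526, -0.472]
contact_force: [-1.0, -0.4, 0.7]
opening: 1.002
[[-0.     0.994  0.108]
 [-0.     0.108 -0.994]
 [-1.    -0.     0.   ]] [ 0.84  0.21 -0.37  1.93  0.09  1.01  0.54]
[array([ 0.2944,  0.0018, -0.0025]), array([-0.0016,  0.    ,  0.    ])]
```

View pics/b1.png

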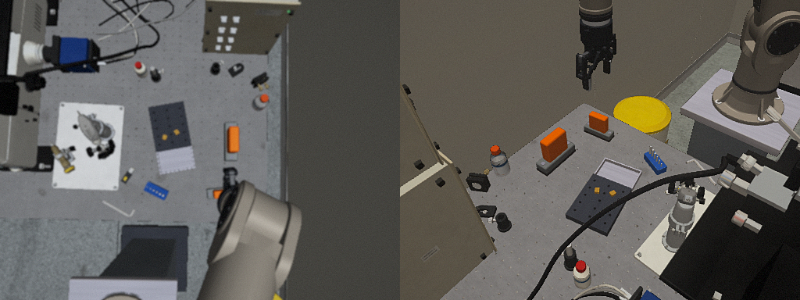

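The gripper now hangs above the small scraper, at about (597,60) in the right half of the image, and nothing has been disturbed. Next I descend and grip.

```bash
python3 -m crank '[{"claw":0,"x":0.08,"y":0.002,"z":-0.0025,"ax":-0.002,"ay":0,"az":0},{"claw":0,"x":0.16,"y":0.002,"z":-0.0025,"ax":-0.002,"ay":0,"az":0},{"claw":0,"x":0.22,"y":0.002,"z":-0.0025,"ax":-0.002,"ay":0,"az":0},{"claw":0,"x":0.26,"y":0.002,"z":-0.0025,"ax":-0.002,"ay":0,"az":0},{"claw":0,"x":0.29,"y":0.002,"z":-0.0025,"ax":-0.002,"ay":0,"az":0},{"claw":0,"x":0.29,"y":0.002,"z":-0.0025,"ax":-0.002,"ay":0,"az":0},{"claw":0,"x":0.29,"y":0.002,"z":-0.0025,"ax":-0.002,"ay":0,"az":0}]' 60
python3 - <<'E'
from h import *
cv2.imwrite("pics/s3.png",cv2.resize(r.snapshot("side")["img"][100:220,180:340],None,fx=5,fy=5))
E
```

```text
clock: 2.32
tcp_pos: [0.4171, -0.2845, 0.0548]
orientation: [0.527, 0.47, 0.529, -0.47]
contact_force: [0.1, 0.4, 0.3]
opening: 1.0
```

View pics/s3.png

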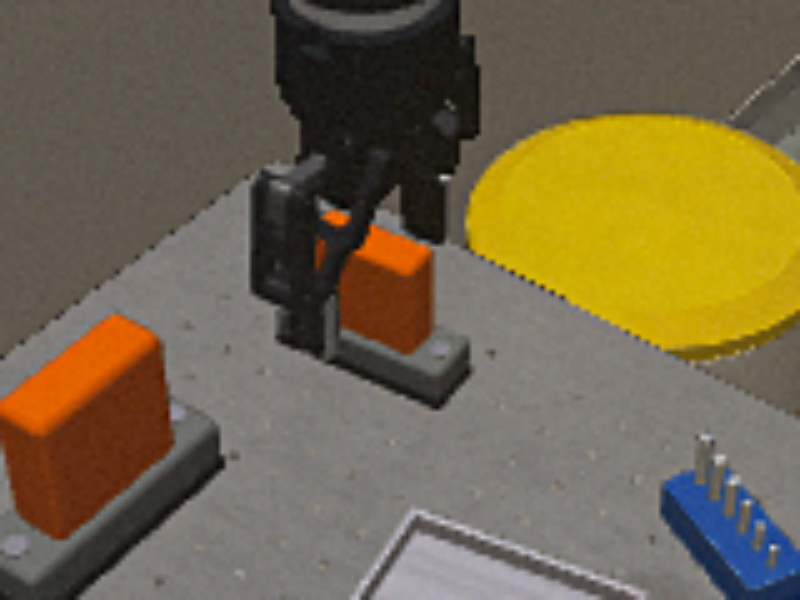

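The fingers straddle the handle, at about (370,280) in the crop. Closing.

```bash
python3 -m crank '[{"claw":255,"x":0,"y":0,"z":0,"ax":0,"ay":0,"az":0},{"claw":255,"x":0,"y":0,"z":0,"ax":0,"ay":0,"az":0},{"claw":255,"x":0,"y":0,"z":0,"ax":0,"ay":0,"az":0},{"claw":255,"x":0,"y":0,"z":0,"ax":0,"ay":0,"az":0},{"claw":255,"x":0,"y":0,"z":0,"ax":0,"ay":0,"az":0},{"claw":255,"x":0,"y":0,"z":0,"ax":0,"ay":0,"az":0},{"claw":255,"x":0,"y":0,"z":0,"ax":0,"ay":0,"az":0},{"claw":255,"x":0,"y":0,"z":0,"ax":0,"ay":0,"az":0},{"claw":255,"x":0,"y":0,"z":0,"ax":0,"ay":0,"az":0},{"claw":255,"x":0,"y":0,"z":0,"ax":0,"ay":0,"az":0}]' 60
python3 -m crank '[{"claw":255,"x":-0.05,"y":0,"z":0,"ax":0,"ay":0,"az":0},{"claw":255,"x":-0.1,"y":0,"z":0,"ax":0,"ay":0,"az":0},{"claw":255,"x":-0.16,"y":0,"z":0,"ax":0,"ay":0,"az":0},{"claw":255,"x":-0.2,"y":0,"z":0,"ax":0,"ay":0,"az":0},{"claw":255,"x":-0.2,"y":0,"z":0,"ax":0,"ay":0,"az":0}]' 60
python3 - <<'E'
from h import *
a=[r.snapshot(n)["img"] for n in("top","side")]
cv2.imwrite("pics/b4.png",np.hstack([cv2.resize(a[0][180:300,200:320],None,fx=3,fy=3),cv2.resize(a[1][60:180,180:320],None,fx=3,fy=3)]))
s=r.get_state()
ex=np.array([-.9785,-.206,0]);ex/=np.linalg.norm(ex);C=np.array([.6126,-.1242,0])
print(np.degrees(np.arctan2(rot(s)[1,1],rot(s)[0,1])))
E
```

```text
clock: 3.2
tcp_pos: [0.4178, -0.285, 0.0558]
orientation: [0.528, 0.47, 0.528, -0.47]
contact_force: [-1.0, -0.2, 1.1]
opening: 0.248
clock: 3.62
tcp_pos: [0.4206, -0.2863, 0.1598]
orientation: [0.531, 0.471, 0.525, -0.47]
contact_force: [-0.5, -0.7, -1.8]
opening: 0.248
6.611977433851141
```

View pics/b4.png

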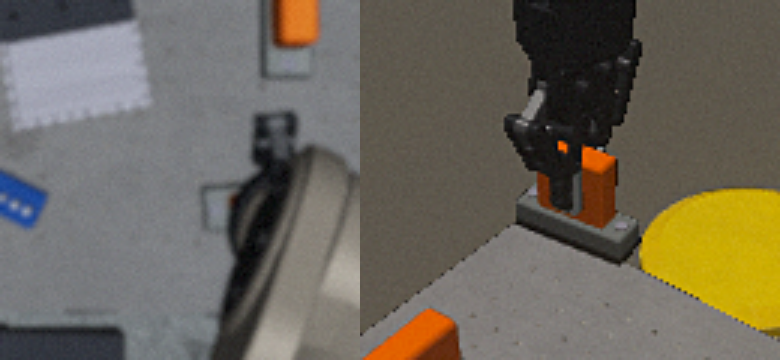

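Scraper lifted, level in the jaws (right half, about (575,195)). Compute the approach above the plate behind the chips.

Run:
```python
from h import *
s=r.get_state();ex=np.array([-.9785,-.206,0]);ex/=np.linalg.norm(ex);C=np.array([.6126,-.1242,0])
print(tocmd(s,C-ex*.038+[0,0,.13],np.radians(11.8)))
```

```text
[array([ 0.0518,  0.4995, -0.2816]), array([-0.0288,  0.0003, -0.0003])]
```

```bash
python3 -m crank '[{"claw":255,"x":0,"y":0.05,"z":-0.028,"ax":-0.01,"ay":0,"az":0},{"claw":255,"x":0,"y":0.1,"z":-0.056,"ax":-0.02,"ay":0,"az":0},{"claw":255,"x":0,"y":0.15,"z":-0.084,"ax":-0.029,"ay":0,"az":0},{"claw":255,"x":0,"y":0.2,"z":-0.112,"ax":-0.029,"ay":0,"az":0},{"claw":255,"x":0,"y":0.25,"z":-0.14,"ax":-0.029,"ay":0,"az":0},{"claw":255,"x":0,"y":0.3,"z":-0.168,"ax":-0.029,"ay":0,"az":0},{"claw":255,"x":0,"y":0.35,"z":-0.196,"ax":-0.029,"ay":0,"az":0},{"claw":255,"x":0,"y":0.4,"z":-0.224,"ax":-0.029,"ay":0,"az":0},{"claw":255,"x":0.02,"y":0.45,"z":-0.254,"ax":-0.029,"ay":0,"az":0},{"claw":255,"x":0.05,"y":0.485,"z":-0.274,"ax":-0.029,"ay":0,"az":0},{"claw":255,"x":0.052,"y":0.5,"z":-0.282,"ax":-0.029,"ay":0,"az":0},{"claw":255,"x":0.052,"y":0.5,"z":-0.282,"ax":-0.029,"ay":0,"az":0},{"claw":255,"x":0.052,"y":0.5,"z":-0.282,"ax":-0.029,"ay":0,"az":0},{"claw":255,"x":0.052,"y":0.5,"z":-0.282,"ax":-0.029,"ay":0,"az":0}]' 60
python3 - <<'E'
from h import *
a=[r.snapshot(n)["img"] for n in("top","side")]
cv2.imwrite("pics/b5.png",np.hstack([cv2.resize(a[0][100:230,160:290],None,fx=3,fy=3),cv2.resize(a[1][170:300,190:320],None,fx=3,fy=3)]))
s=r.get_state();ex=np.array([-.9785,-.206,0]);ex/=np.linalg.norm(ex);C=np.array([.6126,-.1242,0])
print(tocmd(s,C-ex*.038+[0,0,.074],np.radians(11.8)))
E
```

```text
clock: 4.88
tcp_pos: [0.6488, -0.118, 0.1295]
orientation: [0.549, 0.446, 0.548, -0.447]
contact_force: [0.4, 0.1, -2.5]
opening: 0.25
[array([ 0.1127,  0.0018, -0.0033]), array([-0.0006,  0.0007, -0.0001])]
```

View pics/b5.png

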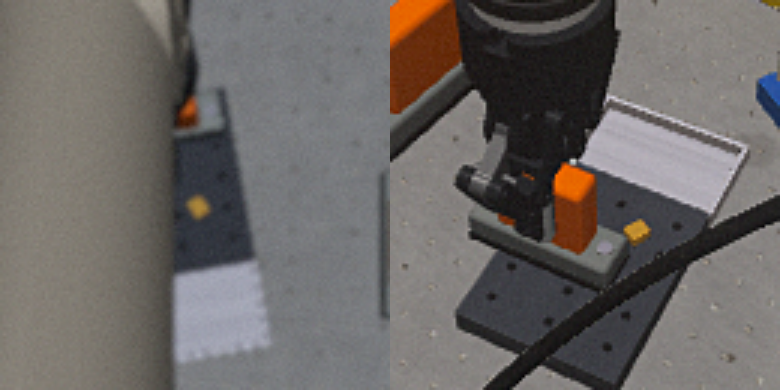

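The scraper is above the plate behind the chips, parallel to its end edge. Lowering gently.

```bash
python3 -m crank '[{"claw":255,"x":0.03,"y":0.002,"z":-0.003,"ax":0,"ay":0,"az":0},{"claw":255,"x":0.06,"y":0.002,"z":-0.003,"ax":0,"ay":0,"az":0},{"claw":255,"x":0.08,"y":0.002,"z":-0.003,"ax":0,"ay":0,"az":0},{"claw":255,"x":0.09,"y":0.002,"z":-0.003,"ax":0,"ay":0,"az":0},{"claw":255,"x":0.1,"y":0.002,"z":-0.003,"ax":0,"ay":0,"az":0},{"claw":255,"x":0.106,"y":0.002,"z":-0.003,"ax":0,"ay":0,"az":0},{"claw":255,"x":0.109,"y":0.002,"z":-0.003,"ax":0,"ay":0,"az":0},{"claw":255,"x":0.111,"y":0.002,"z":-0.003,"ax":0,"ay":0,"az":0},{"claw":255,"x":0.111,"y":0.002,"z":-0.003,"ax":0,"ay":0,"az":0}]' 60
python3 - <<'E'
from h import *
a=[r.snapshot(n)["img"] for n in("top","side")]
cv2.imwrite("pics/b6.png",np.hstack([cv2.resize(a[0][100:230,160:290],None,fx=3,fy=3),cv2.resize(a[1][170:300,190:320],None,fx=3,fy=3)]))
s=r.get_state();ex=np.array([-.9785,-.206,0]);ex/=np.linalg.norm(ex);C=np.array([.6126,-.1242,0])
print(s["tcp_pos"],s["contact_force"],tocmd(s,C+ex*.072+[0,0,.0735],np.radians(11.8)))
E
```

```text
clock: 5.73
tcp_pos: [0.6502, -0.1165, 0.0751]
orientation: [0.549, 0.446, 0.547, -0.447]
contact_force: [1.6, 1.1, -2.7]
opening: 0.25
[ 0.65023233 -0.11649813  0.07529561] [ 0.3705737  -0.08374606 -1.22334045] [array([ 0.0034, -0.2208,  0.0003]), array([-0.0006,  0.0008, -0.0003])]
```

View pics/b6.png

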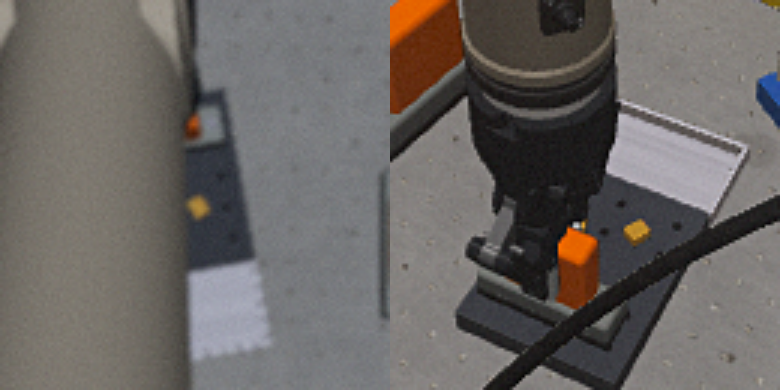

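```bash
python3 -m crank '[{"claw":255,"x":0.0025,"y":-0.006,"z":0,"ax":0,"ay":0,"az":0},{"claw":255,"x":0.0025,"y":-0.015,"z":0,"ax":0,"ay":0,"az":0},{"claw":255,"x":0.0025,"y":-0.026,"z":0,"ax":0,"ay":0,"az":0},{"claw":255,"x":0.0025,"y":-0.038,"z":0,"ax":0,"ay":0,"az":0},{"claw":255,"x":0.0025,"y":-0.05,"z":0,"ax":0,"ay":0,"az":0},{"claw":255,"x":0.0025,"y":-0.06,"z":0,"ax":0,"ay":0,"az":0},{"claw":255,"x":0.0025,"y":-0.07,"z":0,"ax":0,"ay":0,"az":0},{"claw":255,"x":0.0025,"y":-0.08,"z":0,"ax":0,"ay":0,"az":0},{"claw":255,"x":0.0025,"y":-0.09,"z":0,"ax":0,"ay":0,"az":0},{"claw":255,"x":0.0025,"y":-0.1,"z":0,"ax":0,"ay":0,"az":0}]' 60
python3 - <<'E'
from h import *
a=[r.snapshot(n)["img"] for n in("top","side")]
cv2.imwrite("pics/b7.png",np.hstack([cv2.resize(a[0][100:230,160:290],None,fx=3,fy=3),cv2.resize(a[1][170:300,190:320],None,fx=3,fy=3)]))
s=r.get_state();ex=np.array([-.9785,-.206,0]);ex/=np.linalg.norm(ex);C=np.array([.6126,-.1242,0])
print(s["tcp_pos"],s["contact_force"],tocmd(s,C+ex*.074+[0,0,.074],np.radians(11.8)))
E
```

```text
clock: 6.67
tcp_pos: [0.6009, -0.1267, 0.074]
orientation: [0.549, 0.446, 0.547, -0.447]
contact_force: [-0.3, -0.2, -2.0]
opening: 0.248
[ 0.60028735 -0.12707972  0.07395599] [ 0.16007779 -0.32224138 -2.5740456 ] [array([-1.000e-04, -1.227e-01, -1.000e-04]), array([-0.0007,  0.0008,  0.    ])]
```

View pics/b7.png

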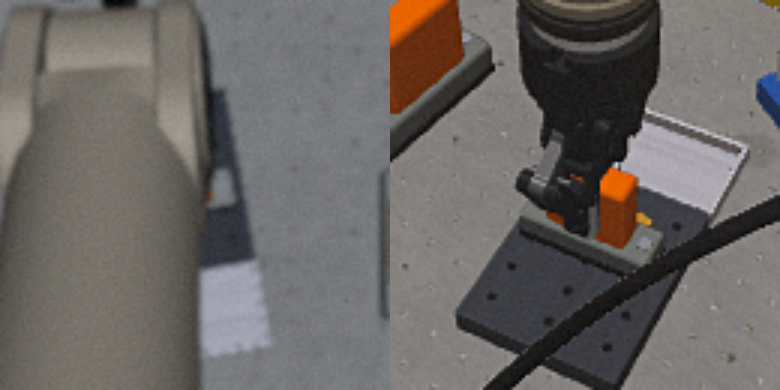

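The scraper sits just behind the chips, one of which shows at (645,217), and there is no contact load. Continuing over the edge.

```bash
python3 -m crank '[{"claw":255,"x":0.001,"y":-0.008,"z":0,"ax":0,"ay":0,"az":0},{"claw":255,"x":0.001,"y":-0.016,"z":0,"ax":0,"ay":0,"az":0},{"claw":255,"x":0.001,"y":-0.024,"z":0,"ax":0,"ay":0,"az":0},{"claw":255,"x":0.001,"y":-0.032,"z":0,"ax":0,"ay":0,"az":0},{"claw":255,"x":0.001,"y":-0.04,"z":0,"ax":0,"ay":0,"az":0},{"claw":255,"x":0.001,"y":-0.048,"z":0,"ax":0,"ay":0,"az":0},{"claw":255,"x":0.001,"y":-0.056,"z":0,"ax":0,"ay":0,"az":0},{"claw":255,"x":0.001,"y":-0.064,"z":0,"ax":0,"ay":0,"az":0},{"claw":255,"x":0.001,"y":-0.072,"z":0,"ax":0,"ay":0,"az":0},{"claw":255,"x":0.001,"y":-0.08,"z":0,"ax":0,"ay":0,"az":0},{"claw":255,"x":0,"y":-0.088,"z":0,"ax":0,"ay":0,"az":0},{"claw":255,"x":0,"y":-0.096,"z":0,"ax":0,"ay":0,"az":0},{"claw":255,"x":0,"y":-0.104,"z":0,"ax":0,"ay":0,"az":0},{"claw":255,"x":0,"y":-0.11,"z":0,"ax":0,"ay":0,"az":0},{"claw":255,"x":0,"y":-0.116,"z":0,"ax":0,"ay":0,"az":0},{"claw":255,"x":0,"y":-0.122,"z":0,"ax":0,"ay":0,"az":0},{"claw":255,"x":0,"y":-0.122,"z":0,"ax":0,"ay":0,"az":0}]' 60
python3 - <<'E'
from h import *
a=[r.snapshot(n)["img"] for n in("top","side")]
cv2.imwrite("pics/b8.png",np.hstack([cv2.resize(a[0][100:230,160:290],None,fx=3,fy=3),cv2.resize(a[1][170:300,190:320],None,fx=3,fy=3)]))
s=r.get_state();print(s["tcp_pos"],s["contact_force"])
E
```

```text
clock: 8.18
tcp_pos: [0.5395, -0.1396, 0.0738]
orientation: [0.549, 0.446, 0.548, -0.448]
contact_force: [0.1, 0.6, 1.1]
opening: 0.247
[ 0.53954868 -0.13958384  0.07380585] [-0.61905992 -0.3972236   2.05090746]
```

View pics/b8.png

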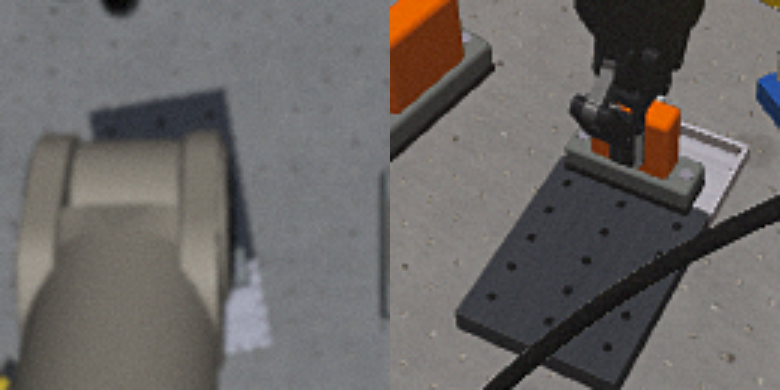

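```bash
python3 -m crank '[{"claw":255,"x":-0.04,"y":0,"z":0,"ax":0,"ay":0,"az":0},{"claw":255,"x":-0.09,"y":0,"z":0,"ax":0,"ay":0,"az":0},{"claw":255,"x":-0.14,"y":0,"z":0,"ax":0,"ay":0,"az":0},{"claw":255,"x":-0.17,"y":0,"z":0,"ax":0,"ay":0,"az":0},{"claw":255,"x":-0.17,"y":0,"z":0,"ax":0,"ay":0,"az":0}]' 60
python3 - <<'E'
from h import *
a=[r.snapshot(n)["img"] for n in("top","side")]
cv2.imwrite("pics/b9.png",np.hstack([cv2.resize(a[0][100:230,160:290],None,fx=3,fy=3),cv2.resize(a[1][150:280,190:320],None,fx=3,fy=3)]))
s=r.get_state();print(s["tcp_pos"],tocmd(s,[.42,-.285,.16],np.radians(6.5)))
E
```

```text
clock: 8.7
tcp_pos: [0.5415, -0.1398, 0.1616]
orientation: [0.55, 0.446, 0.546, -0.447]
contact_force: [1.3, -0.7, -1.9]
opening: 0.251
[ 0.53903389 -0.13949858  0.15811793] [array([-0.0022, -0.292 ,  0.2368]), array([0.0287, 0.0008, 0.0011])]
```

View pics/b9.png

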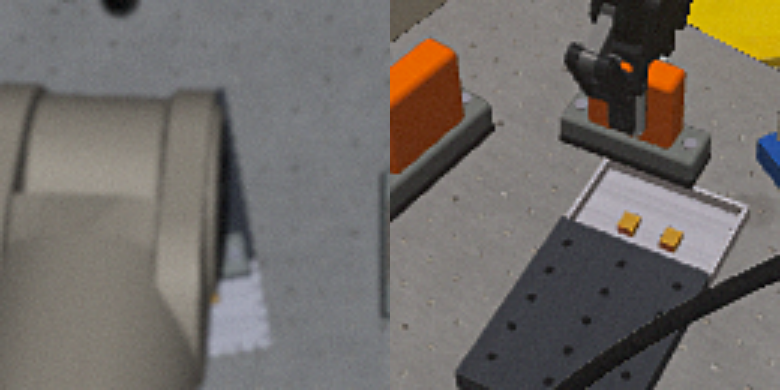

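Both chips lie in the tray, at about (628,223) and (671,239) in the crop. I'll carry the scraper back to its old spot.

```bash
python3 -m crank '[{"claw":255,"x":0,"y":-0.04,"z":0.032,"ax":0.01,"ay":0,"az":0},{"claw":255,"x":0,"y":-0.08,"z":0.064,"ax":0.02,"ay":0,"az":0},{"claw":255,"x":0,"y":-0.12,"z":0.096,"ax":0.029,"ay":0,"az":0},{"claw":255,"x":0,"y":-0.16,"z":0.128,"ax":0.029,"ay":0,"az":0},{"claw":255,"x":0,"y":-0.2,"z":0.16,"ax":0.029,"ay":0,"az":0},{"claw":255,"x":0,"y":-0.24,"z":0.192,"ax":0.029,"ay":0,"az":0},{"claw":255,"x":0,"y":-0.27,"z":0.22,"ax":0.029,"ay":0,"az":0},{"claw":255,"x":0,"y":-0.285,"z":0.232,"ax":0.029,"ay":0,"az":0},{"claw":255,"x":0,"y":-0.292,"z":0.237,"ax":0.029,"ay":0,"az":0},{"claw":255,"x":0,"y":-0.292,"z":0.237,"ax":0.029,"ay":0,"az":0},{"claw":255,"x":0,"y":-0.292,"z":0.237,"ax":0.029,"ay":0,"az":0},{"claw":255,"x":0,"y":-0.292,"z":0.237,"ax":0.029,"ay":0,"az":0}]' 60
python3 - <<'E'
from h import *
s=r.get_state();print(s["tcp_pos"],tocmd(s,[.42,-.285,.0565],np.radians(6.5)))
E
```

```text
clock: 9.8
tcp_pos: [0.4211, -0.2835, 0.1587]
orientation: [0.528, 0.469, 0.528, -0.472]
contact_force: [0.4, 0.9, -2.4]
opening: 0.249
[ 0.42105766 -0.28347382  0.15868087] [array([ 0.2044, -0.0019,  0.0024]), array([0.0006, 0.0006, 0.0009])]
```

```bash
python3 -m crank '[{"claw":255,"x":0.05,"y":0,"z":0,"ax":0,"ay":0,"az":0},{"claw":255,"x":0.1,"y":0,"z":0,"ax":0,"ay":0,"az":0.001},{"claw":255,"x":0.14,"y":0,"z":0,"ax":0,"ay":0,"az":0.001},{"claw":255,"x":0.17,"y":0,"z":0,"ax":0,"ay":0,"az":0.001},{"claw":255,"x":0.19,"y":0,"z":0,"ax":0,"ay":0,"az":0.001},{"claw":255,"x":0.2,"y":0,"z":0,"ax":0,"ay":0,"az":0.001},{"claw":255,"x":0.204,"y":0,"z":0,"ax":0,"ay":0,"az":0.001},{"claw":255,"x":0.206,"y":0,"z":0,"ax":0,"ay":0,"az":0.001},{"claw":255,"x":0.206,"y":0,"z":0,"ax":0,"ay":0,"az":0.001},{"claw":255,"x":0.206,"y":0,"z":0,"ax":0,"ay":0,"az":0.001}]'
```

```text
clock: 10.63
tcp_pos: [0.4215, -0.284, 0.0565]
orientation: [0.529, 0.47, 0.527, -0.471]
contact_force: [-0.5, -1.5, -1.9]
opening: 0.249
```

Still carrying the weight, so lower a little more and watch the force.

```bash
python3 -m crank '[{"claw":255,"x":0.001,"y":0,"z":0,"ax":0,"ay":0,"az":0},{"claw":255,"x":0.002,"y":0,"z":0,"ax":0,"ay":0,"az":0},{"claw":255,"x":0.003,"y":0,"z":0,"ax":0,"ay":0,"az":0},{"claw":255,"x":0.003,"y":0,"z":0,"ax":0,"ay":0,"az":0}]'
python3 - <<'E'
from h import *
cv2.imwrite("pics/s10.png",cv2.resize(r.snapshot("side")["img"][100:220,180:340],None,fx=5,fy=5))
print(r.get_state()["contact_force"])
E
```

```text
clock: 10.97
tcp_pos: [0.422, -0.2845, 0.0559]
orientation: [0.53, 0.47, 0.526, -0.471]
contact_force: [-0.9, -0.4, 4.4]
opening: 0.25
[-0.2361828   0.08728796  5.33754907]
```

View pics/s10.png

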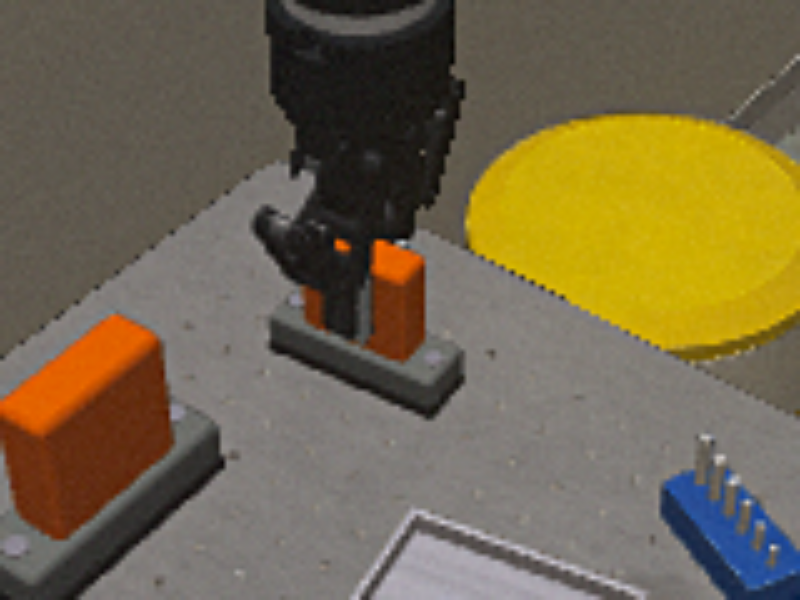

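The foot is flat on the table and the force has turned to a light upward push. Release, then retreat straight up.

```bash
python3 -m crank '[{"claw":150,"x":0,"y":0,"z":0,"ax":0,"ay":0,"az":0},{"claw":100,"x":0,"y":0,"z":0,"ax":0,"ay":0,"az":0},{"claw":0,"x":0,"y":0,"z":0,"ax":0,"ay":0,"az":0},{"claw":0,"x":0,"y":0,"z":0,"ax":0,"ay":0,"az":0},{"claw":0,"x":0,"y":0,"z":0,"ax":0,"ay":0,"az":0},{"claw":0,"x":0,"y":0,"z":0,"ax":0,"ay":0,"az":0},{"claw":0,"x":0,"y":0,"z":0,"ax":0,"ay":0,"az":0},{"claw":0,"x":0,"y":0,"z":0,"ax":0,"ay":0,"az":0}]'
python3 -m crank '[{"claw":0,"x":-0.04,"y":0,"z":0,"ax":0,"ay":0,"az":0},{"claw":0,"x":-0.1,"y":0,"z":0,"ax":0,"ay":0,"az":0},{"claw":0,"x":-0.17,"y":0,"z":0,"ax":0,"ay":0,"az":0},{"claw":0,"x":-0.25,"y":0,"z":0,"ax":0,"ay":0,"az":0},{"claw":0,"x":-0.33,"y":0,"z":0,"ax":0,"ay":0,"az":0},{"claw":0,"x":-0.36,"y":0,"z":0,"ax":0,"ay":0,"az":0},{"claw":0,"x":-0.36,"y":0,"z":0,"ax":0,"ay":0,"az":0},{"claw":0,"x":-0.36,"y":0,"z":0,"ax":0,"ay":0,"az":0}]'
python3 - <<'E'
from m import *
t=r.snapshot("top");s=r.snapshot("side")
b=((13,120,100),(26,255,255))
for n,o in(("t",rect(t,*b,(185,120,70,105),.011)),("s",rect(s,*b,(210,195,105,105),.007))):
    show("chip "+n,o)
    ex=np.array([-.9785,-.206]);ey=np.array([.206,-.9785])
    print([( (c[:2]-[.6126,-.1242])@ex,(c[:2]-[.6126,-.1242])@ey) for c,_ in o])
cv2.imwrite("pics/b11.png",np.hstack([cv2.resize(t["img"][120:270,180:320],None,fx=2.7,fy=2.7),cv2.resize(s["img"][125:275,190:330],None,fx=2.7,fy=2.7)]))
E
```

```text
clock: 11.68
tcp_pos: [0.422, -0.2845, 0.0558]
orientation: [0.53, 0.47, 0.526, -0.471]
contact_force: [0.1, -0.4, -0.3]
opening: 1.002
clock: 12.35
tcp_pos: [0.4218, -0.2841, 0.2366]
orientation: [0.53, 0.47, 0.525, -0.471]
contact_force: [-0.7, 0.9, -0.5]
opening: 1.009
chip t [ 0.5194 -0.1269  0.011 ] LxW [0.0083 0.0107] long yaw deg 2.0
chip t [ 0.5266 -0.1576  0.011 ] LxW [0.0083 0.0101] long yaw deg 1.9
[(np.float64(0.09170444201760487), np.float64(-0.016561718656653308)), (np.float64(0.09105128745389396), np.float64(0.014914625437872805))]
chip s [ 0.5184 -0.1237  0.007 ] LxW [0.013 0.018] long yaw deg 13.5
chip s [ 0.5246 -0.1541  0.007 ] LxW [0.0144 0.0165] long yaw deg 12.0
[(np.float64(0.09205562913764025), np.float64(-0.019863967363792822)), (np.float64(0.09228026663313854), np.float64(0.011141309262821005))]
```

View pics/b11.png

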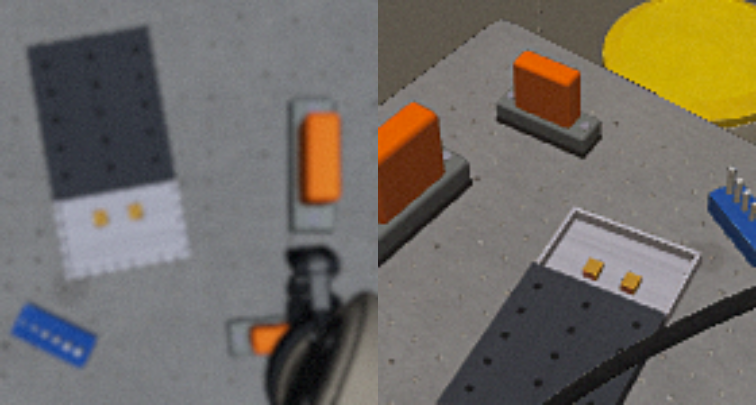

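Both chips lie in the tray, at (593,268) and (631,282) in the crop. The scraper stands upright on its own at (548,105), and the gripper is clear of it. Handing in.

```bash
python3 -c "
from cell import r
r.close_job()"
```

```text
the job is handed in; nothing more can be done
```

The job is done and handed in at about 12.4 s, well inside the 53 s limit. I gripped the smaller orange-handled scraper and wiped both chips off the plate in one direction along the plate's x. I then stood the scraper back near its starting spot, at about (0.42, -0.285) m, and raised the gripper clear.

**Chips:** The last pictures from both cameras show both chips in the tray, about 92 mm along the station's x (the tray spans 70 to 139 mm). The two views disagree by 3 to 4 mm in y, which doesn't affect the result.

**Scraper:** It stands upright, well clear of the plate and tray.

**Forces:** The readings I took stayed under about 6 N; I did not log the force during the moves. The sole skimmed within about 1 mm of the plate for most of the wipe, touching it lightly near the end.

No check failed.

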